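# Pack out a test slab and hold it clamped

### The job

Two clamping frames stand on the bench, each with a concrete tile facing a steel stop across a rod. Take the aluminium packing piece by its tab, lower it astride the rod into the gap between stop and tile in the frame where the gap is wide enough for it, and let go once it stands on the frame's base. Then press firmly on that frame's push plate, behind the tile, until stop, packing piece and tile are tight and flush together, and finish while still pressing it; leave the other frame's tile and the brass ring, reddish disc and brass weight lying near alone.

Things in the scene. Friction and masses are not known exactly. Their poses are not given: they have to be found in the camera images.
- spacer_mid (a point): Centre of the aluminium packing piece, 62.5 mm above its feet; z up. A flat upright plate 20 mm thick (y), 125 mm high, 0.2 kg, standing on two legs on the bench. Lower part 64 mm wide (x) up to 69 mm, with a slot for the rod, 28 mm wide, open below, 39 mm deep; above it a tab to grasp, 30 mm wide (x), up to 125 mm. Same either way round.
- spacer: The same packing piece; origin at the centre of its underside, between its feet.
- frame_a: Grey clamping frame fixed to the bench, one of two alike but for the tile's thickness. Origin: centre of its underside; z up, y along it. Base 110 (x) x 210 (y) x 12 mm high. A 12 mm round steel rod along y at x = 0, axis 40 mm above the bench, crosses the gap from stop to tile; behind the push plate it runs in a 26 mm thick tube from y = 30 mm to a bracket at y = 85 to 97 mm, 62 mm high.
- frame_b: Grey clamping frame fixed to the bench, one of two alike but for the tile's thickness. Origin: centre of its underside; z up, y along it. Base 110 (x) x 210 (y) x 12 mm high. A 12 mm round steel rod along y at x = 0, axis 40 mm above the bench, crosses the gap from stop to tile; behind the push plate it runs in a 26 mm thick tube from y = 30 mm to a bracket at y = 85 to 97 mm, 62 mm high.
- stop_a: The steel stop of frame a, fixed at its -y end (origin and axes as frame a): 70 mm wide (x), 14 mm thick, up to 90 mm above the bench, its inner face at y = -76 mm. Frame b's stop is alike.
- stopface_a (a point): Point on the stop's inner face, frame a, x = 0, y = -76 mm, 75 mm above the bench. From here along the frame's +y to the tile's face point is the gap's width.
- stopface_b (a point): The same point on the stop of frame b.
- tileface_a (a point): Point on the tile's face that looks at the stop, frame a, x = 0, 75 mm above the bench. The concrete tile is 70 mm wide (x), from 15 to 90 mm above the bench, and rides on the rod.
- tileface_b (a point): The same point on the tile of frame b.
- push_a (a point): Point on the rear (+y) face of the push plate of frame a, x = 0, 80 mm above the bench; press it towards the frame's -y. Upright steel plate, 50 mm wide (x), 8 mm thick, from 56 to 96 mm above the bench, 43 mm behind the tile and fixed to it by two struts; y = 20 mm when open.
- push_b (a point): The same point on the push plate of frame b.
- tile_a (a joint): Travel of the tile and its push plate of frame a along the frame's -y towards the stop, in m: 0 when open, as a light spring holds it (about 3 N, and 4.5 N after 10 mm). It springs back when let go.
- tile_b (a joint): Travel of the tile and its push plate of frame b along the frame's -y towards the stop, in m: 0 when open, as a light spring holds it (about 3 N, and 4.5 N after 10 mm). It springs back when let go.
- cutting_ring_mid (a point): Brass ring, 54 mm across, 20 mm high, loose on the bench between the frames; leave alone.
- porous_disc_center (a point): Reddish porous disc, 50 mm across, 10 mm high, loose near the left edge of the work area; leave alone.
- weight_mid (a point): Brass knobbed weight, 44 mm across, 52 mm high, loose near the right edge of the work area; leave alone.
There are look-alikes about, which are no part of the job. What is shaped like the frame_b but pink is not meant.

How it is judged (in metres and radians):
On the way, in this order (a step that is already met when the one before it is completed fails the run):
1. the fingers hold the packing piece in the wide gap, astride the rod, its feet within 15 mm of the frame's base (x of spacer_mid in the frame of frame_a between -0.012 and 0.012 m and angle between the z axis of spacer_mid and the z axis of frame_a, either way round below 0.12 rad and y of spacer_mid in the frame of frame_a between -0.078 and -0.044 m and z of spacer_mid in the frame of frame_a between 0.06 and 0.0895 m and contact force between the fingers and spacer above 1 N), for 0.05 s.
2. the packing piece stands by itself on the frame's base in the gap, let go, the tile still open (x of spacer_mid in the frame of frame_a between -0.012 and 0.012 m and angle between the z axis of spacer_mid and the z axis of frame_a, either way round below 0.12 rad and y of spacer_mid in the frame of frame_a between -0.078 and -0.044 m and z of spacer_mid in the frame of frame_a between 0.07 and 0.0785 m and contact force between the fingers and spacer below 0.1 N and value of joint tile_a below 0.007 m), for 0.2 s.
At the end, for the whole second after the job is handed in: The packing piece stands astride the rod on the base of the wide-gap frame, upright (0.05 rad), square (0.06), centred within 12 mm, against the stop (3 mm, over 1 N); the tile is up against it (8.5 to 12.5 mm travel), the robot pressing it with over 4 N. The other tile is open (4 mm) (x of spacer_mid in the frame of frame_a between -0.012 and 0.012 m and angle between the z axis of spacer_mid and the z axis of frame_a, either way round below 0.05 rad and angle between the y axis of spacer_mid and the y axis of frame_a, either way round below 0.06 rad and y of spacer_mid in the frame of frame_a between -0.069 and -0.063 m and z of spacer_mid in the frame of frame_a between 0.07 and 0.0785 m and value of joint tile_a between 0.0085 and 0.0125 m and contact force between spacer and stop_a above 1 N and contact force between any of the fingers, the arm and tile_a above 4 N and value of joint tile_b below 0.004 m); the arm keeps its last pose, push and grip.
It fails at once if the other frame's tile is pushed (value of joint tile_b above 0.006 m).
It fails at once if the ring, disc or weight is moved by more than 30 mm (distance of any of cutting_ring_mid, porous_disc_center, weight_mid from where it was at the start of the episode above 0.03 m).
It also fails if it takes over 51 s, if anything falls off the work surface, if the arm or the gripper's body presses on something with over 40 N, if the wrist force passes 120 N, or if a joint passes its speed limit or range.

### The arm

A 7-joint arm with a two-finger parallel gripper is mounted at the origin on the work surface. World frame = base frame: x ahead of the robot, y to its left, z up, the work surface at z = 0. Lengths are in mm, angles in rad, forces in N, time in s.
With the tool pointing down it reaches from about 400 to 850 mm from the base axis. Payload 6.9 kg.
Tool frame: the origin (TCP) lies on the centre line of the jaws, within the pads' length; the fingertips stand 11 mm ahead of it and the grasp point (between the pads) lies 8 mm behind it (manip.tips_ahead is the distance from the TCP to the fingertips, in mm); z points along the fingers, y is the direction in which the jaws open and shut (so a half turn about z gives the same grasp; the last joint's range is limited). The gripper opens to 85 mm and grips with 20 to 120 N. Pads are 22 mm wide; open, the fingers measure 114 mm over their backs; the gripper's body (76 mm by 85 mm) begins 54 mm behind the grasp point. The pads swing forward as they close: fully open they stand 13 mm farther back than shut.
Start: joints at [1.433, 0.507, -0.238, 1.5, 0.126, 1.149, -0.155], TCP at [150.841, -606.514, 242.275] pointing down, gripper open.
Joint ranges: [-3.08, 3.08], [-0.24, 2.05], [-1.43, 1.35], [0, 2.5], [-1.52, 4.66], [0.17, 1.96], [-2.89, 2.89]. Speed limits (rad/s): [2.39, 2.39, 3.14, 3.14, 3.14, 3.14, 3.14].

### API

Orientations are given as a unit quaternion [w, x, y, z].
In Python, from rig import readout, imaging, manip gives the robot as it stands.
- The arm moves only by the tool apply_moves, never from a script. Its argument "moves" is a list of rows, each a list of 3 entries, a list of its own where there are three numbers: the shift along the world's x, y, z in mm, then the turn, a rotation vector about the world's x, y, z in degrees, then the finger opening in mm, from 0 to 85.4. In form: [[[dx, dy, dz], [rx, ry, rz], grip], ...]. A call has 1 to 10 rows; each row shifts and turns the commanded pose from where the row before left it; what a row does not reach is not made up. A row lasts 1/10 s, in which the tool goes at most 50 mm and 8.59 degrees, less where a joint would pass 70% of its speed; a pose out of reach is approached as far as the arm can. A call is refused whole if a number of a shift passes 50 or a number of a turn 8.59, either way. A call with a gripper value outside its range is refused whole. The fingers move at their own pace and stop on an object; "force" is the grip in N (left out, the last holds). Time passes only in rows, so rows that do not move let the fingers close. It gives the time, the measured TCP pose, the force and the opening at its end, in the units of the state.
- readout.get_obs(): the state, without advancing time (a new reading comes with each control period).
- imaging.get_image(name): name is "side" or "top" or "wrist"; returns the picture (480x640x3 uint8, red, green, blue); there is no depth.
- imaging.camera_info(name): a dict with "intrinsics" (3x3 intrinsics, pixels), "pose" (4x4, takes a point from camera to world coordinates). Camera axes: x right, y down, z forward; pixel columns grow to the right and rows downward; lengths in mm; the calibration is good to about 2 mm. A picture is of the moment at which its call begins: read the wrist's pose just before it. camera_info takes no time and is no camera call; for the wrist camera it gives the pose at the moment of the call.
- manip.hand_in(): hands the job in, once; it reports no verdict.
The state is a dict: "time": time; "qpos": joint angles; "dq": joint speeds; "joint_torque": joint torques, N m; "tool_pos": TCP position; "ee_rot": TCP orientation; "ft_force": force on the tool from outside, world axes, zero at the start; "wrist_torque": the same for the moment, N m; "grip_width": finger opening in mm.
Only numpy, scipy, OpenCV 4.12 (cv2) and the standard library are available. Lean on these libraries where they do the work, as an engineer would, in place of code of your own. Each camera call takes 0.05 s, during which the arm holds its last target. There are 200 camera calls.

## Working session

There is one attempt and no reset: what is moved stays moved. The work goes in short steps, Python scripts to look and compute and a tool call to move; the robot and the scene stay as the last step left them, time stands still between calls to the robot, and variables do not carry over. Pictures are saved under pics/ and viewed, about 8 in all and at most 12, crops included, and the job is handed in when it is done.

Besides the shell and the picture viewer there is one more tool, called as name([rows], argument=value, ...), one row to a line, values as JSON. apply_moves: Moves the arm, as the interface text tells. Its arguments: {"type":"object","properties":{"moves":{"type":"array","items":{"type":"array"}},"force":{"type":"number"}},"required":["moves"]}

```bash
mkdir -p pics
cat > h.py <<'E'
import numpy as np, cv2
from rig import readout, imaging, manip
def snap(n,f):
    i=imaging.camera_info(n); im=imaging.get_image(n)
    cv2.imwrite('pics/'+f,im[:,:,::-1]); np.savez('pics/'+f+'.npz',K=i['intrinsics'],T=i['pose'],im=im); return im
def ray(f,u,v):
    d=np.load('pics/'+f+'.npz'); T=d['T']; r=T[:3,:3]@np.linalg.inv(d['K'])@[u,v,1]; return T[:3,3],r
def onz(f,u,v,z):
    o,r=ray(f,u,v); return o+r*(z-o[2])/r[2]
def proj(f,p):
    d=np.load('pics/'+f+'.npz'); T=d['T']; c=T[:3,:3].T@(np.array(p)-T[:3,3]); q=d['K']@c; return q[:2]/q[2]
def tri(f1,p1,f2,p2):
    (o1,r1),(o2,r2)=ray(f1,*p1),ray(f2,*p2)
    r1=r1/np.linalg.norm(r1);r2=r2/np.linalg.norm(r2)
    s=np.linalg.lstsq(np.c_[r1,-r2],o2-o1,rcond=None)[0]; a,b=o1+s[0]*r1,o2+s[1]*r2
    return (a+b)/2,np.linalg.norm(a-b)
E
python3 - <<'E'
from h import *
np.set_printoptions(precision=2,suppress=True)
for n in('top','side','wrist'):
    snap(n,n+'0.png'); i=imaging.camera_info(n); print(n,i['intrinsics'][0],i['pose'])
o=readout.get_obs(); print(o)
E
```

```text
top [465.33   0.   324.75] [[  0.02  -0.99   0.13 338.33]
 [ -1.    -0.02   0.01   1.47]
 [ -0.01  -0.13  -0.99 962.73]
 [  0.     0.     0.     1.  ]]
side [519.39   0.   316.56] [[  -0.75   -0.34    0.56 -105.76]
 [  -0.66    0.42   -0.63  640.88]
 [  -0.02   -0.84   -0.54  646.14]
 [   0.      0.      0.      1.  ]]
wrist [343.18   0.   323.65] [[   0.24   -0.93   -0.27  219.03]
 [  -0.97   -0.23   -0.06 -589.57]
 [  -0.      0.28   -0.96  373.85]
 [   0.      0.      0.      1.  ]]
{'time': 0.15, 'qpos': array([ 1.43,  0.51, -0.24,  1.5 ,  0.13,  1.15, -0.15]), 'dq': array([ 0., -0.,  0., -0.,  0.,  0.,  0.]), 'joint_torque': array([ -0.  , -62.1 ,  -2.19, -24.98,   0.01,   0.01,   0.  ]), 'tool_pos': array([ 150.71, -606.2 ,  241.62]), 'ee_rot': array([-0.  ,  0.99,  0.12, -0.  ]), 'ft_force': array([-0.18,  0.33, -0.1 ]), 'wrist_torque': array([-0.02,  0.03,  0.  ]), 'grip_width': 85.52524249411351}
```

View pics/top0.png

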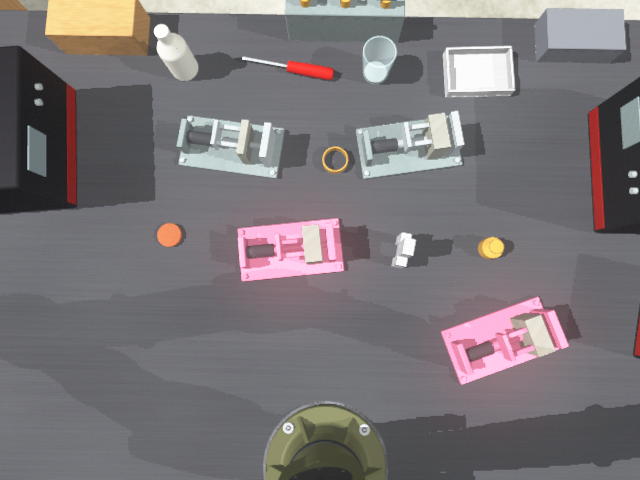

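View pics/side0.png

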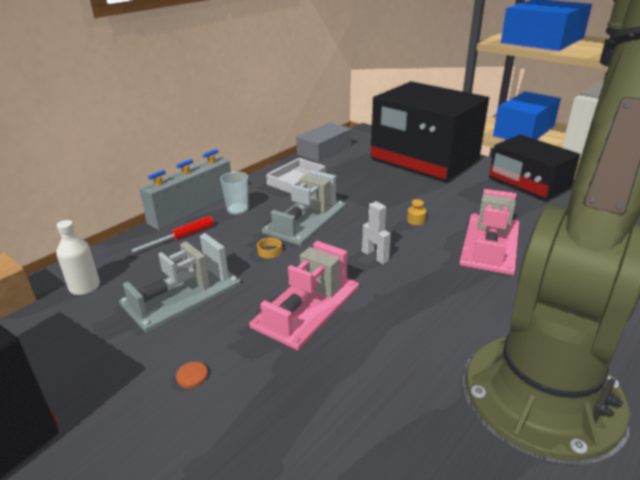

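Candidates:
- **Packing piece:** the only one I can see is at top (403,250), side (376,232).
- **Grey frames:** one at top (230,147) with a thin tile and wide gap, which I take as frame a. The other at (410,145) has a thick tile, so frame b.
- **Pink look-alikes:** at (290,250) and (505,340), not meant.

Next I'll check this choice in a close crop.

Run:
```python
from h import *
im=cv2.imread('pics/top0.png'); s=cv2.imread('pics/side0.png')
def c(im,x,y,w,h,k): return cv2.resize(im[y:y+h,x:x+w],None,fx=k,fy=k,interpolation=cv2.INTER_CUBIC)
C=np.zeros((600,800,3),np.uint8)
C[0:320,0:480]=c(im,170,105,120,80,4); C[320:600,0:480]=c(im,350,105,120,70,4)
C[0:300,480:780]=c(im,375,220,50,50,6); C[300:600,480:780]=c(s,340,190,75,75,4)
cv2.imwrite('pics/comp.png',C)
```

```text
(no output)
```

View pics/comp.png

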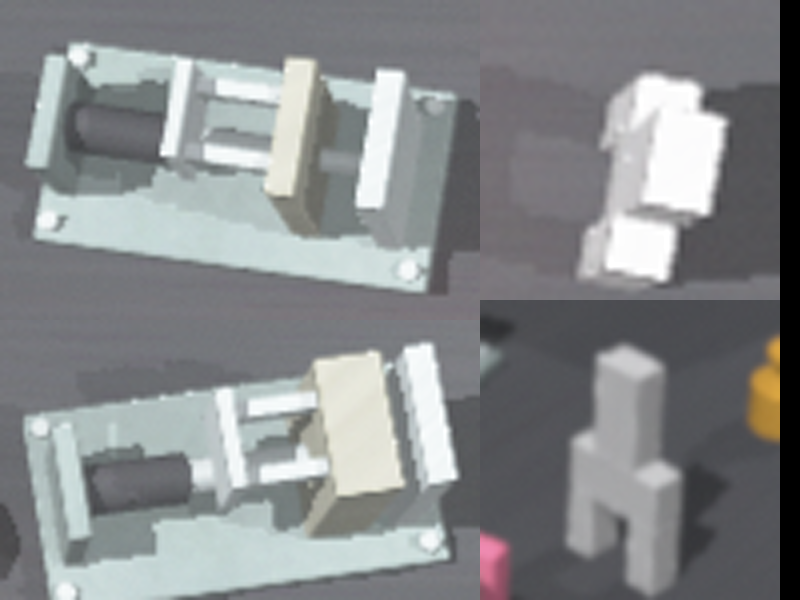

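The crop confirms it: frame a (top left) has a thin tile and a wide gap, frame b has a thick tile. The packing piece stands upright with two legs, its tab top at about (404,247).

Run:
```python
from h import *
np.set_printoptions(precision=1,suppress=True)
f='top0.png'
def P(U,V,ox,oy,k,z): return onz(f,(U+.5)/k-.5+ox,(V+.5)/k-.5+oy,z)
def show(n,pts,ox,oy,k,z):
    q=np.array([P(u,v,ox,oy,k,z) for u,v in pts]); e=np.roll(q,-1,0)-q
    print(n,'c',q.mean(0),'len',np.linalg.norm(e,axis=1),'ang',np.degrees(np.arctan2(e[:,1],e[:,0])));return q
show('base',[(72,43),(456,93),(428,292),(33,238)],170,105,4,12)
show('stop',[(375,70),(410,72),(386,210),(357,206)],170,105,4,90)
show('tile',[(285,58),(318,60),(293,196),(265,193)],170,105,4,90)
show('push',[(172,60),(193,62),(178,158),(162,156)],170,105,4,96)
show('tab',[(180,108),(248,118),(230,217),(162,207)],375,220,6,125)
show('stop_b',[(397,25),(432,22),(457,158),(430,161)],350,105,4,90)
# tab triangulate with side crop: top face corners
a=lambda U,V:((U+.5)/4-.5+340,(V+.5)/4-.5+190)
t=lambda U,V:((U+.5)/6-.5+375,(V+.5)/6-.5+220)
print('side of tab top', np.mean([onz('side0.png',*a(*p),125) for p in [(116,56),(150,44),(184,60),(150,78)]],0))
for n in [(0,0)]: pass
```

```text
base c [638.9 212.4  12. ] len [207.2 108.9 210.4 108.1] ang [-96.6 174.2  83.2  -7.5]
stop c [628.9 129.9  90. ] len [17.1 70.1 14.2 68.8] ang [-92.3 172.5  83.1  -5.1]
tile c [634.4 174.8  90. ] len [16.2 69.3 13.7 68.5] ang [-92.5 172.4  84.8  -5.6]
push c [640.1 229.3  96. ] len [10.3 48.5  7.8 48.3] ang [-94.5 174.4  83.8  -2.7]
tab c [ 422.  -142.3  125. ] len [20.6 30.5 20.5 30.5] ang [-97.3 169.6  82.8 -10.2]
stop_b c [ 660.2 -242.    90. ] len [17.2 69.3 13.2 70. ] ang [ -83.8 -170.8   97.6   12.4]
side of tab top [ 425.9 -144.   125. ]
```

apply_moves([
  [[22,38,0],[0,0,-2.2],60],
  [[22,38,0],[0,0,-2.2],60],
  [[22,38,0],[0,0,-2.2],60],
  [[22,38,0],[0,0,-2.2],60],
  [[22,38,0],[0,0,-2.2],60],
  [[22,38,0],[0,0,-2.2],60],
  [[22,38,0],[0,0,-2.2],60],
  [[22,38,0],[0,0,-2.2],60],
  [[22,38,0],[0,0,-2.2],60],
  [[22,38,0],[0,0,-2.2],60],
])

```text
time: 1.15
tool_pos: [371.3, -224.9, 242.3]
ee_rot: [0.0, 0.997, -0.071, 0.0]
ft_force: [1.5, -1.1, -0.5]
grip_width: 60.1
```

apply_moves([
  [[26,42,0],[0,0,0],60],
  [[26,41,0],[0,0,0],60],
  [[0,0,0],[0,0,0],60],
  [[0,0,0],[0,0,0],60],
])

```text
time: 1.55
tool_pos: [423.1, -142.5, 242.1]
ee_rot: [-0.0, 0.998, -0.068, -0.0]
ft_force: [0.8, -1.4, 0.0]
grip_width: 60.2
```

Run:
```python
from h import *
from scipy.spatial.transform import Rotation as R
o=readout.get_obs(); q=o['ee_rot']; y=R.from_quat([*q[1:],q[0]]).as_matrix()[:,1]
print(o['time'],o['tool_pos'],np.degrees(np.arctan2(y[1],y[0])),o['ft_force'],o['grip_width'])
snap('wrist','w1.png')
```

```text
1.55 [ 423.06205022 -142.49517426  242.08232596] -97.83707328981428 [ 0.7752658  -1.42921446  0.04850172] 60.22345181195445
```

View pics/w1.png

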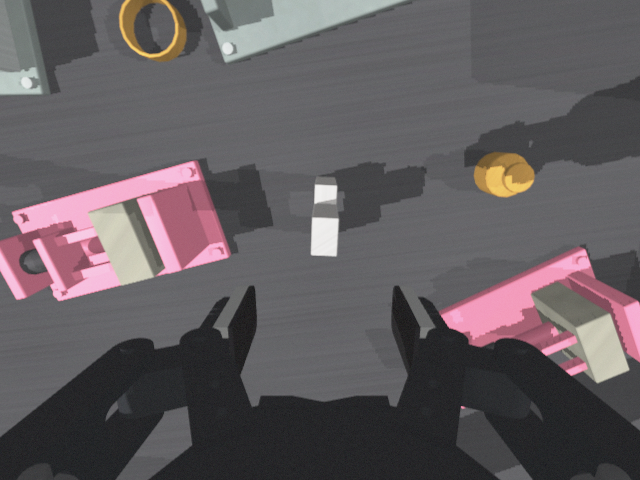

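The wrist view shows the tab's top face at about (311–340, 217–256), midway between the jaws and close to square with them.

Run:
```python
from h import *
np.set_printoptions(precision=1,suppress=True)
im=cv2.imread('pics/w1.png'); r=im[150:280,280:370]
m=((r.min(2)>175)).astype(np.uint8); n,l,s,c=cv2.connectedComponentsWithStats(m); print(s,c+[280,150])
k=[i for i in range(1,n) if s[i,4]>400]
for i in k:
    ct=cv2.findContours((l==i).astype(np.uint8),0,2)[0][0]; b=cv2.boxPoints(cv2.minAreaRect(ct))+[280,150]
    q=np.array([onz('w1.png',u,v,125) for u,v in b]); e=np.roll(q,-1,0)-q
    print(b,q.mean(0),np.linalg.norm(e,axis=1),np.degrees(np.arctan2(e[:,1],e[:,0])))
q=np.array([onz('w1.png',u,v,125) for u,v in [(313,217),(340,217),(338,256),(311,255)]]); e=np.roll(q,-1,0)-q
print(q.mean(0),np.linalg.norm(e,axis=1),np.degrees(np.arctan2(e[:,1],e[:,0])))
```

```text
[[    0     0    90   130 10332]
 [   34    35    23    19   370]
 [   31    67    28    39   998]] [[324.5 213.2]
 [324.7 192.9]
 [324.  236.3]]
[[310.  254.8]
 [311.9 216.7]
 [338.1 218.1]
 [336.2 256.2]] [ 422.4 -142.7  125. ] [29.9 19.6 30.  20.2] [ -11.2 -100.8  170.    79.2]
[ 422.4 -143.8  125. ] [20.1 30.6 20.7 29.9] [-97.8 170.1  79.9 -11.3]
```

apply_moves([
  [[-0.6,-0.6,-35],[0,0,-2.2],60],
  [[0,0,-35],[0,0,0],60],
  [[0,0,-35],[0,0,0],60],
  [[0,0,-25],[0,0,0],60],
  [[0,0,-9],[0,0,0],60],
  [[0,0,0],[0,0,0],60],
  [[0,0,0],[0,0,0],15],
  [[0,0,0],[0,0,0],10],
  [[0,0,0],[0,0,0],10],
  [[0,0,0],[0,0,0],10],
], force=50)

```text
time: 2.6
tool_pos: [423.1, -144.3, 104.4]
ee_rot: [0.0, 0.996, -0.089, 0.001]
ft_force: [-0.9, -0.5, 7.5]
grip_width: 19.4
```

apply_moves([
  [[0,0,0],[0,0,0],10],
  [[0,0,0],[0,0,0],10],
  [[0,0,0],[0,0,0],10],
])

```text
time: 2.9
tool_pos: [423.1, -144.3, 104.4]
ee_rot: [0.0, 0.996, -0.089, 0.001]
ft_force: [-0.4, 0.5, 7.4]
grip_width: 19.5
```

apply_moves([
  [[0,0,15],[0,0,0],10],
  [[0,0,35],[0,0,0],10],
  [[0,0,40],[0,0,0],10],
  [[0,0,30],[0,0,0],10],
  [[10,14,0],[0,0,0],10],
  [[20,28,0],[0,0,0.5],10],
  [[25,35,0],[0,0,0.5],10],
  [[25,35,0],[0,0,0.5],10],
  [[25,35,0],[0,0,0.5],10],
  [[25,35,0],[0,0,0.5],10],
])

```text
time: 3.9
tool_pos: [552.7, 39.2, 223.4]
ee_rot: [0.0, 0.998, -0.067, -0.0]
ft_force: [1.0, -0.3, -2.0]
grip_width: 19.4
```

apply_moves([
  [[25,35,0],[0,0,0.5],10],
  [[25,35,0],[0,0,0.5],10],
  [[19,29,0],[0,0,0],10],
  [[10,16,0],[0,0,0],10],
  [[0,0,0],[0,0,0],10],
  [[0,0,0],[0,0,0],10],
])

```text
time: 4.5
tool_pos: [630.7, 152.8, 222.8]
ee_rot: [0.0, 0.998, -0.058, -0.001]
ft_force: [0.0, -0.7, -2.1]
grip_width: 19.6
```

Run:
```python
from h import *
o=readout.get_obs(); print(o['time'],o['tool_pos'],o['ee_rot'],o['ft_force'],o['grip_width'])
w=snap('wrist','w2.png'); t=snap('top','t2.png'); s=snap('side','s2.png')
C=np.zeros((600,800,3),np.uint8)
C[0:360,0:480]=cv2.resize(w,(480,360)); C[0:320,480:800]=cv2.resize(t[90:170,180:260],(320,320)); C[360:600,0:400]=cv2.resize(s[200:320,100:300],(400,240))
cv2.imwrite('pics/c2.png',C[:,:,::-1])
```

```text
4.5 [630.73530083 152.76642689 222.78870321] [ 4.26895187e-04  9.98295819e-01 -5.83518220e-02 -5.84143907e-04] [ 0.04445895 -0.66814017 -2.1484675 ] 19.555230793621
```

View pics/c2.png

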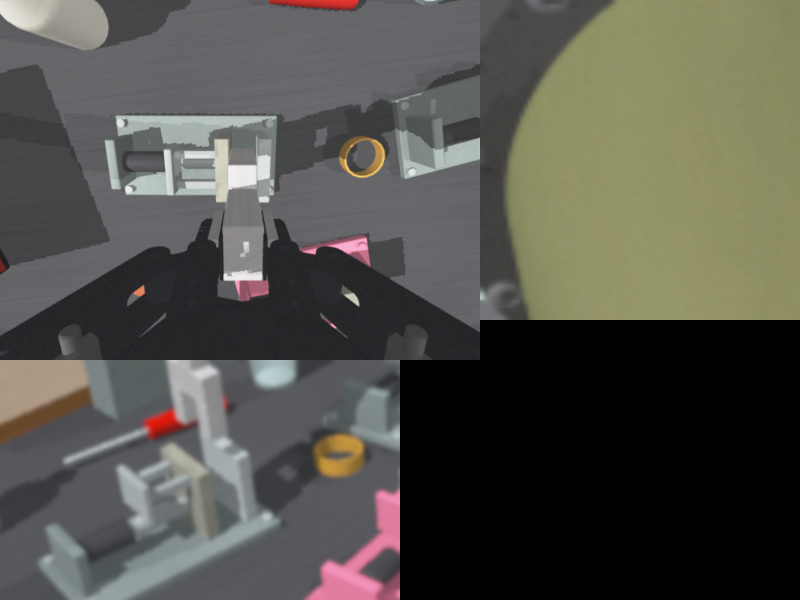

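The piece hangs upright over the gap, as the wrist and side views show. The arm blocks the top view. I'll check the gap against the predicted stop and tile edges in a wrist crop.

Run:
```python
from h import *
im=cv2.imread('pics/w2.png'); x0,y0,w,h,k=130,140,250,180,3.2
C=cv2.resize(im[y0:y0+h,x0:x0+w],None,fx=k,fy=k,interpolation=cv2.INTER_CUBIC)
a=np.radians(-6.7); X=np.array([np.cos(a),np.sin(a)]);Y=np.array([-np.sin(a),np.cos(a)]); c=np.array([638.9,212.4])
def pt(x,y,z):
    u=proj('w2.png',[*(c+x*X+y*Y),z]); return tuple(int(v) for v in (u-[x0,y0]+.5)*k-.5)
for y,z in((-76,90),(-90,90),(-45,90),(20,96),(-105,12),(105,12)):
    W=35 if z==90 else 25 if z==96 else 55
    cv2.line(C,pt(-W,y,z),pt(W,y,z),(0,0,255),1)
cv2.imwrite('pics/c3.png',C)
```

```text
(no output)
```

View pics/c3.png

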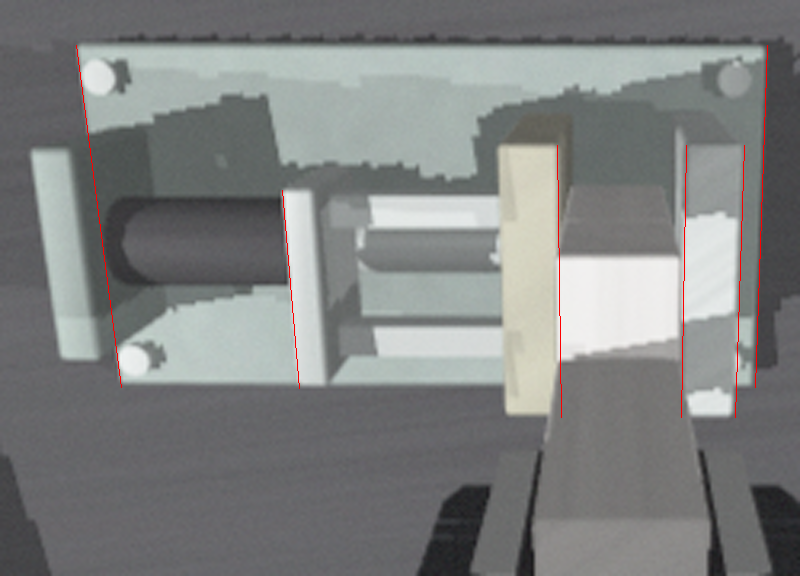

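The predicted lines sit on the stop, tile and base edges to within about 1 mm, so the frame pose holds. Next I'll check the held piece's shoulder (z≈188 mm) against it.

Run:
```python
from h import *
a=np.radians(-6.7); X=np.array([np.cos(a),np.sin(a)]);Y=np.array([-np.sin(a),np.cos(a)]); c=np.array([638.9,212.4])
f=lambda U,V,z:(lambda p:np.round([(p[:2]-c)@X,(p[:2]-c)@Y],1))(onz('w2.png',(U+.5)/3.2-.5+130,(V+.5)/3.2-.5+140,z))
for n,U,V,z in(('shoulderL',557,256,187.5),('shoulderR',679,256,187.5),('botL',572,187,118.5),('botR',664,187,118.5),('tabL',534,520,243.5),('tabR',709,520,243.5),('basefarL',79,44,12),('basefarR',767,45,12)): print(n,f(U,V,z))
p=np.array([630.7,152.8])-c; print('tcp',p@X,p@Y)
```

```text
shoulderL [ 30.4 -50.3]
shoulderR [ 30.4 -69.3]
botL [ 29.7 -49.7]
botR [ 29.7 -69.7]
tabL [ 13.2 -50.5]
tabR [ 13.2 -70.1]
basefarL [ 55.5 104. ]
basefarR [  55.2 -104.7]
tcp -1.1904233950952614 -60.14967075670829
```

apply_moves([
  [[1.5,-0.2,-15],[0,0,0],10],
  [[0,0,-25],[0,0,0],10],
  [[0,0,-20],[0,0,0],10],
  [[0,0,-15],[0,0,0],10],
  [[0,0,-10],[0,0,0],10],
  [[0,0,-8],[0,0,0],10],
  [[0,0,-4],[0,0,0],10],
  [[0,0,0],[0,0,0],10],
  [[0,0,0],[0,0,0],10],
])

```text
time: 5.55
tool_pos: [633.1, 152.8, 126.9]
ee_rot: [-0.0, 0.998, -0.059, 0.0]
ft_force: [-0.4, 0.1, -2.0]
grip_width: 19.3
```

apply_moves([
  [[0,0,-4],[0,0,0],10],
  [[0,0,-3],[0,0,0],10],
  [[0,0,0],[0,0,0],10],
  [[0,0,0],[0,0,0],10],
])

```text
time: 5.95
tool_pos: [632.7, 152.7, 119.2]
ee_rot: [-0.0, 0.998, -0.059, -0.0]
ft_force: [-0.3, 0.4, -2.0]
grip_width: 19.7
```

apply_moves([
  [[0,0,-1.5],[0,0,0],10],
  [[0,0,-1],[0,0,0],10],
  [[0,0,-0.5],[0,0,0],10],
  [[0,0,0],[0,0,0],10],
  [[0,0,0],[0,0,0],10],
])

```text
time: 6.45
tool_pos: [632.8, 152.8, 116.6]
ee_rot: [-0.0, 0.998, -0.059, 0.0]
ft_force: [-1.1, -0.3, 2.5]
grip_width: 19.5
```

Contact: vertical force went from -2 to +2.5 N at the expected height. Now I'll release and lift clear.

apply_moves([
  [[0,0,0],[0,0,0],30],
  [[0,0,0],[0,0,0],45],
  [[0,0,0],[0,0,0],50],
  [[0,0,0],[0,0,0],50],
  [[0,0,5],[0,0,0],50],
  [[0,0,20],[0,0,0],50],
  [[0,0,30],[0,0,0],50],
  [[0,0,30],[0,0,0],50],
  [[0,0,0],[0,0,0],50],
  [[0,0,0],[0,0,0],50],
])

```text
time: 7.45
tool_pos: [633.0, 152.8, 202.2]
ee_rot: [-0.0, 0.998, -0.059, 0.001]
ft_force: [-0.1, -0.8, 0.2]
grip_width: 50.1
```

Run:
```python
from h import *
o=readout.get_obs(); print(o['time'],o['tool_pos'],o['ft_force'],o['grip_width'])
w=snap('wrist','w4.png'); s=snap('side','s4.png')
C=np.zeros((600,800,3),np.uint8)
C[0:360,0:480]=cv2.resize(w,(480,360)); C[360:600,0:400]=cv2.resize(s[200:320,100:300],(400,240))
cv2.imwrite('pics/c4.png',C[:,:,::-1])
```

```text
7.45 [633.03558067 152.78515791 202.22122108] [-0.10069047 -0.82317702  0.24383176] 50.09350505233716
```

View pics/c4.png

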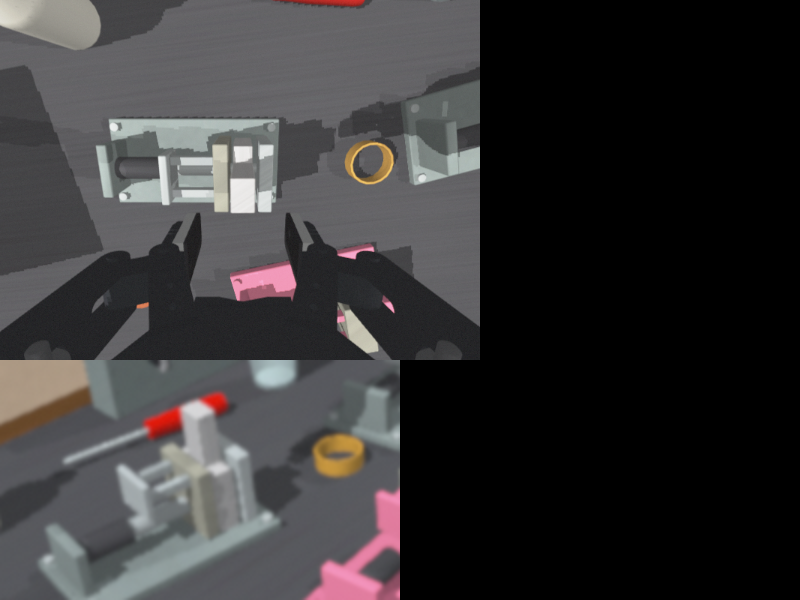

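The piece stands free and upright in the gap with the tile still open. Next I'll move behind the push plate with the fingers shut.

apply_moves([
  [[2,18,0],[0,0,0],0],
  [[4,38,0],[0,0,0],0],
  [[4,38,0],[0,0,0],0],
  [[2,18,0],[0,0,0],0],
  [[0,0,-20],[0,0,0],0],
  [[0,0,-35],[0,0,0],0],
  [[0,0,-30],[0,0,0],0],
  [[0,0,-20],[0,0,0],0],
  [[0,0,-14],[0,0,0],0],
  [[0,0,0],[0,0,0],0],
], force=80)

```text
time: 8.55
tool_pos: [643.4, 264.5, 79.6]
ee_rot: [0.001, 0.998, -0.058, -0.002]
ft_force: [0.3, -0.6, 0.5]
grip_width: 0.1
```

apply_moves([
  [[0,0,-3],[0,0,0],0],
  [[0,0,-2],[0,0,0],0],
  [[0,0,0],[0,0,0],0],
  [[0,0,0],[0,0,0],0],
])

```text
time: 8.95
tool_pos: [645.1, 264.8, 78.1]
ee_rot: [-0.0, 0.998, -0.059, 0.001]
ft_force: [0.3, 0.2, 1.0]
grip_width: -0.1
```

Now I'll push along the frame's -y, (-0.117,-0.993), in small steps.

apply_moves([
  [[-0.6,-5,0],[0,0,0],0],
  [[-0.6,-5,0],[0,0,0],0],
  [[-0.3,-3,0],[0,0,0],0],
  [[-0.2,-2,0],[0,0,0],0],
  [[0,0,0],[0,0,0],0],
])

```text
time: 9.45
tool_pos: [643.2, 249.0, 77.3]
ee_rot: [0.0, 0.998, -0.059, 0.0]
ft_force: [-0.2, 0.7, 0.7]
grip_width: 0.0
```

apply_moves([
  [[-0.3,-2.5,0],[0,0,0],0],
  [[-0.3,-2.5,0],[0,0,0],0],
  [[0,0,0],[0,0,0],0],
])

```text
time: 9.75
tool_pos: [642.4, 245.4, 77.3]
ee_rot: [-0.001, 0.998, -0.058, 0.0]
ft_force: [0.8, 2.8, -1.3]
grip_width: 0.1
```

apply_moves([
  [[-0.2,-1.5,0],[0,0,0],0],
  [[-0.2,-1.5,0],[0,0,0],0],
  [[0,0,0],[0,0,0],0],
])

```text
time: 10.05
tool_pos: [642.0, 242.3, 77.4]
ee_rot: [-0.0, 0.998, -0.059, 0.0]
ft_force: [1.4, 4.8, -1.3]
grip_width: 0.2
```

apply_moves([
  [[-0.2,-1.5,0],[0,0,0],0],
  [[-0.2,-1.5,0],[0,0,0],0],
  [[-0.2,-1.5,0],[0,0,0],0],
  [[0,0,0],[0,0,0],0],
])

```text
time: 10.45
tool_pos: [641.5, 238.0, 77.4]
ee_rot: [-0.001, 0.998, -0.058, 0.0]
ft_force: [1.3, 5.3, -0.8]
grip_width: 0.1
```

apply_moves([
  [[-0.1,-1,0],[0,0,0],0],
  [[-0.1,-1,0],[0,0,0],0],
  [[0,0,0],[0,0,0],0],
])

```text
time: 10.75
tool_pos: [641.3, 237.0, 77.4]
ee_rot: [-0.001, 0.998, -0.058, 0.0]
ft_force: [1.9, 7.0, -3.5]
grip_width: -0.3
```

apply_moves([
  [[-0.1,-1,0],[0,0,0],0],
  [[0,0,0],[0,0,0],0],
])

```text
time: 10.95
tool_pos: [641.3, 237.0, 77.4]
ee_rot: [-0.002, 0.998, -0.058, 0.001]
ft_force: [2.7, 9.3, -2.9]
grip_width: 0.0
```

It's solid at y=237: force climbs with no more travel. I'll press to about 18–20 N.

apply_moves([
  [[-0.1,-1,0],[0,0,0],0],
  [[-0.1,-1,0],[0,0,0],0],
  [[-0.1,-1,0],[0,0,0],0],
  [[-0.1,-1,0],[0,0,0],0],
  [[0,0,0],[0,0,0],0],
  [[0,0,0],[0,0,0],0],
])

```text
time: 11.55
tool_pos: [641.3, 236.9, 77.5]
ee_rot: [-0.005, 0.998, -0.057, 0.001]
ft_force: [5.7, 17.6, -8.1]
grip_width: 0.1
```

Run:
```python
from h import *
w=snap('wrist','w5.png'); s=snap('side','s5.png')
C=np.zeros((600,800,3),np.uint8)
C[0:360,0:480]=cv2.resize(w,(480,360)); C[360:600,0:400]=cv2.resize(s[200:320,100:300],(400,240))
C[360:600,400:800]=cv2.resize(w[150:300,300:550],(400,240))
cv2.imwrite('pics/c5.png',C[:,:,::-1]); o=readout.get_obs(); print(o['time'],o['tool_pos'],o['ft_force'])
```

```text
11.65 [641.28311386 236.89300681  77.52494881] [ 5.61849447 17.91499617 -7.83586476]
```

View pics/c5.png

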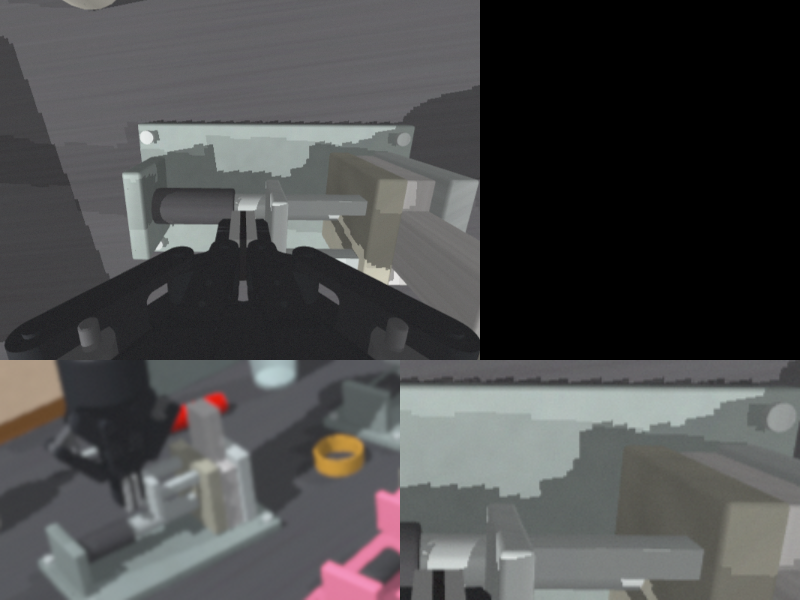

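Stop, piece and tile look tight together. I'll check the travel with predicted edges drawn on this wrist view.

Run:
```python
from h import *
im=cv2.imread('pics/w5.png'); x0,y0,w,h,k=330,180,310,200,2.5
C=cv2.resize(im[y0:y0+h,x0:x0+w],None,fx=k,fy=k,interpolation=cv2.INTER_CUBIC)
a=np.radians(-6.7); X=np.array([np.cos(a),np.sin(a)]);Y=np.array([-np.sin(a),np.cos(a)]); c=np.array([638.9,212.4])
def pt(x,y,z):
    u=proj('w5.png',[*(c+x*X+y*Y),z]); return tuple(int(v) for v in (u-[x0,y0]+.5)*k-.5)
for y,z,W,col in((-76,90,35,(0,0,255)),(-56,90,35,(0,255,0)),(-42,90,35,(0,255,255)),(9,96,25,(0,0,255)),(1,96,25,(0,255,0)),(-56,137,15,(255,0,0))):
    cv2.line(C,pt(-W,y,z),pt(W,y,z),col,1)
cv2.imwrite('pics/c6.png',C)
```

```text
(no output)
```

View pics/c6.png

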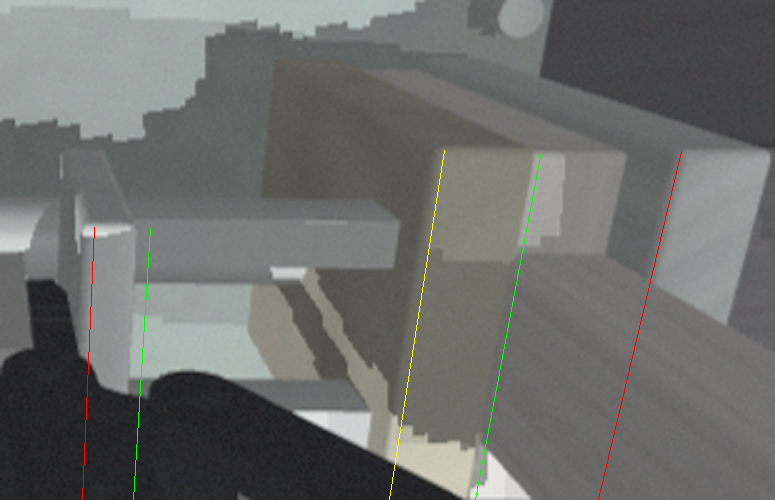

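Run:
```python
from h import *
a=np.radians(-6.7); X=np.array([np.cos(a),np.sin(a)]);Y=np.array([-np.sin(a),np.cos(a)]); c=np.array([638.9,212.4])
f=lambda U,V,z:(lambda p:np.round([(p[:2]-c)@X,(p[:2]-c)@Y],1))(onz('w5.png',(U+.5)/2.5-.5+330,(V+.5)/2.5-.5+180,z))
for n,U,V,z in(('shoulder stop side far',626,153,81),('near',606,253,81),('tile front far',531,152,90),('tile front near',516,250,90),('tile rear far',440,152,90),('stop far',681,151,90),('stop near',656,275,90),('stop outer far',769,150,90),('plate rear',80,226,96),('plate front',135,226,96)): print(n,f(U,V,z))
im=np.load('pics/s5.png.npz')['im']
C=cv2.resize(im[195:290,150:260],None,fx=6,fy=6,interpolation=cv2.INTER_CUBIC)
cv2.imwrite('pics/c7.png',C[:,:,::-1])
```

```text
shoulder stop side far [ 32.2 -75. ]
near [ 15.4 -75.3]
tile front far [ 34.8 -54.5]
tile front near [ 19.6 -54.9]
tile rear far [ 34.8 -41.4]
stop far [ 35.1 -75.9]
stop near [ 15.7 -76.6]
stop outer far [ 35.4 -88.5]
plate rear [25.3 11. ]
plate front [25.3  3.2]
```

View pics/c7.png

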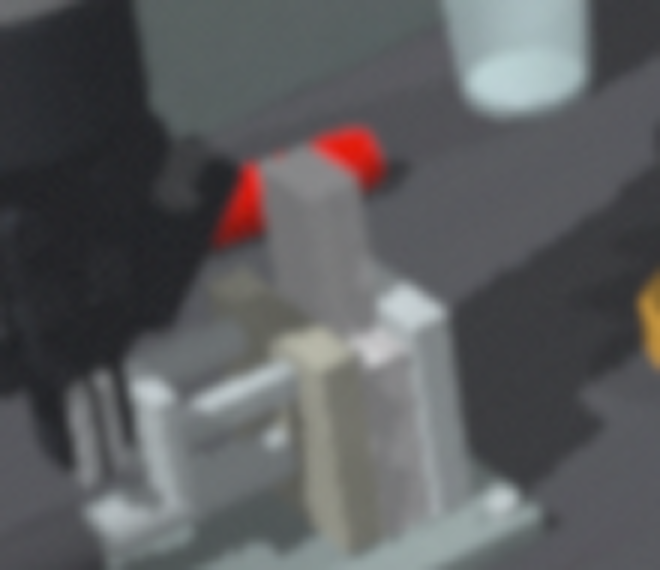

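Several estimates put the tile about 1.4 mm short of flush. I'll check for lean of the piece and whether the gripper is near the tab.

Run:
```python
from h import *
np.set_printoptions(precision=1,suppress=True)
a=np.radians(-6.7); X=np.array([np.cos(a),np.sin(a),0]);Y=np.array([-np.sin(a),np.cos(a),0]); c=np.array([638.9,212.4,0])
def onx(U,V,x,k=6,o=(150,195),f='s5.png'):
    O,r=ray(f,(U+.5)/k-.5+o[0],(V+.5)/k-.5+o[1]); s=(x-(O-c)@X)/(r@X); p=O+s*r-c; return np.array([p@X,p@Y,p[2]])
for n,U,V,x in(('grip edge @x=-20',238,170,-20),('grip edge @x=0',238,170,0),('grip edge @x=20',238,170,20),('grip lower',180,330,0),
 ('tab top L',262,172,-15),('tab top tip',307,202,-15),('tab top R?',352,178,-15),('tab low near',285,318,-15),
 ('shoulder L',350,350,-32),('shoulder R',400,355,-32),('foot stop side',425,515,-32),('stop top near',413,328,-35),('stop bottom near',440,508,-35),('tile top near',322,362,-35),('tile bottom',350,552,-35)):
    print(n,onx(U,V,x))
from scipy.spatial.transform import Rotation as R
q=readout.get_obs()['ee_rot']; M=R.from_quat([*q[1:],q[0]]).as_matrix(); print(M.round(4), np.array([X,Y])@M[:,2])
```

```text
grip edge @x=-20 [-20.  -31.3 160.8]
grip edge @x=0 [ -0.  -40.9 148.2]
grip edge @x=20 [ 20.  -50.5 135.6]
grip lower [  0.  -11.9 101.2]
tab top L [-15.  -41.5 153.7]
tab top tip [-15. -55. 137.]
tab top R? [-15.  -71.8 138.8]
tab low near [-15.  -40.8  99.6]
shoulder L [-32.  -52.9  89.9]
shoulder R [-32.  -70.2  79.8]
foot stop side [-32.  -70.7  14.6]
stop top near [-35.  -74.7  89.7]
stop bottom near [-35.  -75.   16.9]
tile top near [-35.  -41.   92.4]
tile bottom [-35.  -39.8  17.2]
[[ 1.  -0.1  0. ]
 [-0.1 -1.   0. ]
 [ 0.  -0.  -1. ]] [0. 0.]
```

The gripper clears the tab by more than 10 mm and the piece is upright. Piece, tile and stop are parallel, and the tool no longer moves as force climbs from 9 to 18 N. That is a solid stack, and the 1 mm residual is within calibration. I'm handing in while pressing.

Run:
```python
from h import *
o=readout.get_obs(); print(o['time'],o['tool_pos'],o['ft_force']); print(manip.hand_in())
```

```text
11.65 [641.28311386 236.89300681  77.52494881] [ 5.61849447 17.91499617 -7.83586476]
the job is handed in; nothing more can be done
None
```

I gripped the packing piece by its tab, lowered it astride the rod in the wide-gap grey frame (frame a), and let go once it stood on the base. I then pressed the push plate with the shut fingers and handed in at 11.65 s, still pressing with about 18 N.

**Last checks:**
- **Tightness:** the tool stopped moving at y ≈ 237 mm while the force rose from 9 to 18 N, so the stack is solid.
- **Piece:** the last images show it upright and square between stop and tile, with the gripper more than 10 mm clear of the tab.
- **Left alone:** the moves stayed clear of the other frame, ring, disc and weight. I did not re-measure them afterwards.

**Disagreement:** image estimates of the tile's travel ranged from about 8.8 to 10.4 mm, against the required 8.5 to 12.5 mm. The tile and push plate read 1 to 1.5 mm short of fully flush in some of them. I put that down to the 2 mm calibration, because the stack no longer gave under load.

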